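# Put the stamp away and hang the tote on the free hook

## Robot

A 6-joint arm with a two-finger parallel gripper is mounted at the origin on the work surface. World frame = base frame: x ahead of the robot, y to its left, z up, the work surface at z = 0. Lengths are in m, angles in rad, forces in N, time in s.
With the tool pointing down it reaches from about 0.225 to 0.875 m from the base axis. Payload 3.4 kg.
Tool frame: the origin (TCP) lies where the fingers leave the gripper's body, on its centre line; the fingertips stand 73 mm ahead of it and the grasp point (between the pads) lies 54 mm ahead of it (manip.pinch_z is the distance from the TCP to the grasp point, in m); z points along the fingers, y is the line along which they close (so a half turn about z gives the same grasp; the last joint's range is limited). The gripper opens to 85 mm and grips with 20 to 120 N. Pads are 22 mm wide; open, the fingers measure 114 mm over their backs; the gripper's body (76 mm by 85 mm) begins 54 mm behind the grasp point. The pads swing forward as they close: fully open they stand 13 mm farther back than shut.
Start: joints at [0.986, 0.276, 1.505, -0, 1.361, -0.121], TCP at [0.257, 0.514, 0.304] pointing down, gripper open.
Joint ranges: [-2.89, 2.89], [-0.75, 2.08], [0.22, 2.7], [-1.18, 4.32], [0.11, 2.71], [-2.7, 2.7]. Speed limits (rad/s): [2.57, 2.57, 3.14, 3.14, 3.14, 3.14].

## Interface

Orientations are given as a unit quaternion [w, x, y, z].
In Python, from rig import readout, imaging, manip gives the robot as it stands. The module is installed in compiled form; this text tells all that it offers.
- The arm moves only by the tool servo_tool, never from a script. Its argument "moves" is a list of rows, each an object with "dp": the shift along the tool's x, y, z in units of 0.2 m (1.0 is 0.2 m), a list of three; "delta_rot": the turn, a rotation vector about the tool's x, y, z in units of 0.1 rad (1.0 is 0.1 rad), a list of three; "fingers": the opening, from 0 (shut) to 1 (fully open). In form: [{"dp": [dx, dy, dz], "delta_rot": [wx, wy, wz], "fingers": fingers}, ...]. A call has 1 to 5 rows; each row shifts and turns the commanded pose from where the row before left it, along the tool's axes as they then stand; what a row does not reach is not made up. A row lasts 1/10 s, in which the tool goes at most 50 mm and 8.59 degrees, less where a joint would pass 70% of its speed; a pose out of reach is approached as far as the arm can. A call with a number of a shift or a turn outside -1 to 1 is refused whole. A call with a gripper value outside its range is refused whole. The fingers move at their own pace and stop on an object; "force" is the grip in N (left out, the last holds). Time passes only in rows, so rows that do not move let the fingers close. It gives the time, the measured TCP pose, the force, the opening and the grip force at its end, in the units of the state.
- readout.get_state(): the state, without advancing time (a new reading comes with each control period).
- imaging.get_image(name): name is "side" or "top" or "wrist"; returns (picture, depth): 480x640x3 uint8, red, green, blue; 480x640 float32, m along the optical axis (not along the pixel's ray), 0 where there is no reading.
- imaging.calibration(name): a dict with "intrinsics" (3x3 intrinsics, pixels), "dist" ([k1, k2, p1, p2, k3] as OpenCV has them; the pictures are not rectified), "R" (3x3) and "t" (3): a world point X has camera coordinates R X + t; the wrist camera has in their place "hand_eye" (4x4, takes a point from camera to tool coordinates, whose origin is the TCP and whose axes are the flange's). Camera axes: x right, y down, z forward; pixel columns grow to the right and rows downward; lengths in m; the calibration is good to about 2 mm. A picture is of the moment at which its call begins: read the wrist's pose just before it. calibration takes no time and is no camera call.
- manip.sign_off(): hands the job in; it is judged then, once.
The state is a dict: "clock": time; "qpos": joint angles; "qd": joint speeds; "effort": joint torques, N m; "position": TCP position; "ee_rot": TCP orientation; "contact_force": force on the tool from outside, world axes, zero at the start; "moment": the same for the moment, N m; "width": finger opening in m; "gripper_force": force on a finger pad.
Only numpy, scipy, OpenCV 4.12 (cv2) and the standard library are available. Lean on these libraries where they do the work, as an engineer would, in place of code of your own. Each camera call takes 0.05 s, during which the arm holds its last target. There are 200 camera calls.

## Task

Put the red-knobbed stamp into the blue tote standing on the bench, let go of it, and then hang the tote, with the stamp in it, by its handle on whichever hook of the stand is still free. Leave the orange tote hanging where it is, and leave the other things on the bench where they are.

Things in the scene. Friction and masses are not known exactly. Their poses are not given: they have to be found in the camera images.
- tote: Blue open-topped tote, 130 (its x) x 90 (its y) x 60 mm high, walls and floor 3 mm, about 0.15 to 0.31 kg, standing on the bench. A rigid handle spans it lengthwise: two 8 mm steel uprights at its x = +-60 mm, y = 0, carry a straight black bar along its x. The bar lies roughly left to right; the tote is the same either way round. Origin: centre of its underside, z up.
- tote_bar (a point): Middle of the tote's handle bar, 135 mm above the tote's underside. The bar lies along the tote's x, 129 mm long, 10 mm wide, 10 mm high (its underside 130 mm above the tote's underside, 70 mm above the rim). Axes as the tote's.
- stamp: Stamp with a red knob and a brass foot, upright on the bench, 85 mm tall, about 0.06 to 0.09 kg: foot 34 mm across and 12 mm high, thin neck, knob 24 mm across at its widest (70 mm above the foot's underside). Origin: centre of the underside of the foot, z towards the knob.
- stamp_mid (a point): Point on the stamp's axis, 40 mm above the underside of its foot.
- stand: Fixed stand: foot 150 (x) x 120 (y) x 12 mm, 18 mm thick post up its middle, a level cross-rod 190 mm wide, a brass hook at each end of it, a light bar on top. A hook is a level 8 mm rod, axis 195 mm above the bench, running 100 mm from the cross-rod along the stand's -x, towards the robot, then turned up to 217 mm above the bench, its end 116 mm in front. Origin: middle of the foot's underside.
- light_bar (a point): Middle of the underside of the aluminium light bar, 308 mm above the bench, right above both hooks: 50 mm (stand's x) by 254 mm (y), ending 32 mm outside each hook. The gripper's body does not fit upright there: hold the tote's bar near its end on the outer side (left end for the left hook), with the tool leaning outwards by about 40 degrees.
- hook_left (a point): Seat of the left hook: top of the rod, 80 mm in front of the post (stand's -x) and 95 mm to its left (+y), 199 mm above the bench. Axes as the stand's. The tote's bar goes on across the rod (along the stand's y), brought in from the robot's side over the turned-up end and lowered.
- hook_right (a point): Seat of the right hook, the mirror image of the left one: 95 mm to the post's right (-y).
- hung_tote: Orange tote of the same make and size as the blue one, hanging empty and loose by its bar on one of the two hooks (left or right, it varies). The other hook is free. Origin: centre of its underside.
- hung_tote_bar (a point): Middle of the orange tote's handle bar.
- black_stamp: Bystander, loose. Origin: centre of its underside. Stamp like the red one, with a black knob, 85 mm tall.
- tin: Bystander, loose. Origin: centre of its underside. Low amber tin with a pale lid, 54 mm across, 26 mm high, standing on the bench under the free hook.
- mug: Bystander, loose. Origin: centre of its underside. White mug, 76 mm across, 90 mm high.
- mallet: Bystander, loose. Origin: centre of its underside. Wooden mallet, 240 mm long, lying on the bench's right side.
- dye: Bystander, loose. Origin: centre of its underside. Amber dye bottle, 56 mm across, 120 mm high.
Mind the look-alikes: they are no part of the job. Leave any green look-alike of the tote alone.

How it is judged:
By the outcome, as a careful person would: the job done as asked, in the order asked, and still so for the second after the job is handed in, with the robot touching nothing.
It also fails if it takes over 69 s, if anything falls off the work surface, if the arm or the gripper's body presses on something with over 40 N, if the wrist force passes 120 N, or if a joint passes its speed limit or range.

## Working session

There is one attempt and no reset: what is moved stays moved. The work goes in short steps, Python scripts to look and compute and a tool call to move; the robot and the scene stay as the last step left them, time stands still between calls to the robot, and variables do not carry over. Pictures are saved under pics/ and viewed, at most 10 in all, crops included, and the job is handed in when it is done.

Besides the shell and the picture viewer there is one more tool, called after "Call:" in YAML: its name, and indented under it one key for each argument. servo_tool: Moves the arm, as the interface text tells. Its arguments: {"type":"object","properties":{"moves":{"type":"array"},"force":{"type":"number"}},"required":["moves"]}

```bash
mkdir -p pics; ls
python3 - <<'E'
from rig import readout, imaging, manip
import cv2, numpy as np
s=readout.get_state(); print(s, manip.pinch_z)
for n in ["side","top"]:
    p,d=imaging.get_image(n); c=imaging.calibration(n)
    cv2.imwrite(f"pics/{n}0.png",p[:,:,::-1]); np.savez(f"{n}0.npz",p=p,d=d)
    print(n,c["intrinsics"],c["dist"],c["R"],c["t"], -np.array(c["R"]).T@c["t"])
print(imaging.calibration("wrist"))
E
```

```text
pics
{'clock': 0.0, 'qpos': array([ 9.85990834e-01,  2.76594971e-01,  1.50614871e+00,  3.89019679e-05,
        1.36068453e+00, -1.20999243e-01]), 'qd': array([-0.00029557,  0.00088472, -0.00153608,  0.00062021,  0.0006636 ,
       -0.00025209]), 'effort': array([-9.58075107e-04, -4.16783559e+01, -2.45804054e+01, -3.49998372e-04,
        1.14454975e-02, -1.58709408e-06]), 'position': array([0.25700283, 0.51392381, 0.30303339]), 'ee_rot': array([-3.35052523e-04,  2.29833987e-01,  9.73229416e-01, -8.54645509e-04]), 'contact_force': array([-0.2457968 , -0.47632711, -0.17820556]), 'moment': array([0.0083005 , 0.00368272, 0.00449925]), 'gripper_force': 0.0, 'width': 0.08543644397414697} 0.0539
side [[454.89045899   0.         314.88649288]
 [  0.         454.89045899 240.54359474]
 [  0.           0.           1.        ]] [-0.0215181  0.         0.         0.         0.       ] [[ 0.80771611 -0.58942061 -0.01334293]
 [-0.35623286 -0.46988265 -0.80765615]
 [ 0.46977957  0.65711007 -0.58950277]] [-0.43693901  0.28587432  1.14007569] [-0.08082377 -0.87236869  0.89713588]
top [[505.28035917  
[... 267 characters left out ...]
.01027934 -0.99812882]] [-0.0736045   0.50839066  1.36440259] [ 0.42482723 -0.09064619  1.39168179]
{'intrinsics': array([[429.48983906,   0.        , 325.85452724],
       [  0.        , 429.48983906, 236.44849946],
       [  0.        ,   0.        ,   1.        ]]), 'dist': array([-0.1061467,  0.       ,  0.       ,  0.       ,  0.       ]), 'hand_eye': array([[ 4.52783692e-04, -9.64815347e-01, -2.62928016e-01,
         6.64212354e-02],
       [ 9.99999896e-01,  4.23949942e-04,  1.66396248e-04,
        -3.69332973e-04],
       [-4.90733364e-05, -2.62928064e-01,  9.64815439e-01,
        -7.07149261e-02],
       [ 0.00000000e+00,  0.00000000e+00,  0.00000000e+00,
         1.00000000e+00]])}
```

View pics/side0.png

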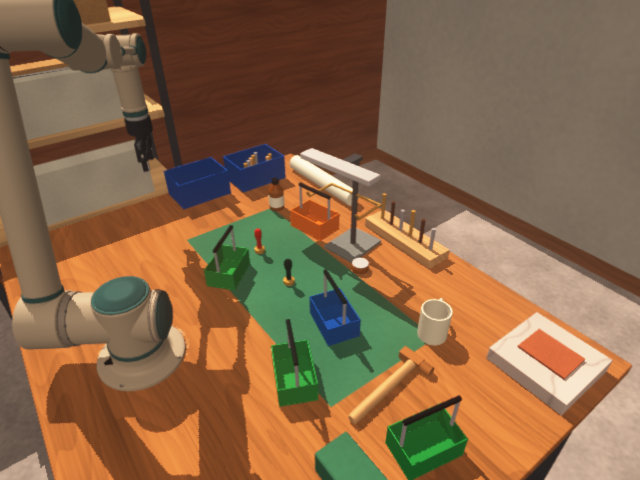

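View pics/top0.png

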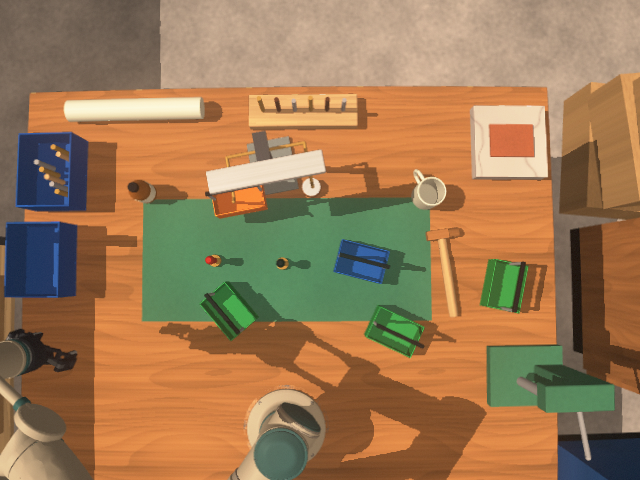

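The top view shows the red stamp at (212,260), the black stamp at (282,263), the blue tote at (362,262) and the white light bar at (266,172). The orange tote is on the left hook, so the right one is free, and the tin is under it at (312,187). The two green totes are near (230,310) and (395,330).

```bash
cat > h.py <<'E'
import numpy as np, cv2
from scipy.spatial.transform import Rotation as Rn
from rig import readout, imaging, manip
def cam(n):
    c=imaging.calibration(n); K,D=c["intrinsics"],c["dist"]
    if n=="wrist":
        s=readout.get_state(); q=s["ee_rot"]; T=np.eye(4); T[:3,:3]=Rn.from_quat(np.r_[q[1:],q[0]]).as_matrix(); T[:3,3]=s["position"]
        M=T@c["hand_eye"]; return K,D,M[:3,:3],M[:3,3]
    R=np.array(c["R"]); return K,D,R.T,-R.T@c["t"]
def rays(C,px):
    K,D,R,o=C; u=cv2.undistortPoints(np.float64(px).reshape(-1,1,2),K,D).reshape(-1,2)
    return np.c_[u,np.ones(len(u))]@R.T
def onplane(C,px,z):
    r=rays(C,px); return C[3]+r*((z-C[3][2])/r[:,2])[:,None]
def cloud(C,d,mask):
    v,u=np.nonzero(mask&(d>0)); return rays(C,np.c_[u,v])*d[v,u][:,None]+C[3]
def tri(C1,p1,C2,p2):
    a,b=rays(C1,[p1])[0],rays(C2,[p2])[0]
    s=np.linalg.lstsq(np.c_[a,-b],C2[3]-C1[3],rcond=None)[0]
    P,Q=C1[3]+a*s[0],C2[3]+b*s[1]; return (P+Q)/2,np.linalg.norm(P-Q)
def proj(C,X):
    K,D,R,o=C; return cv2.projectPoints(np.float64(X).reshape(-1,1,3),cv2.Rodrigues(R.T)[0],-R.T@o,K,D)[0].reshape(-1,2)
def mask(p,lo,hi): return cv2.inRange(cv2.cvtColor(p,cv2.COLOR_RGB2HSV),np.array(lo),np.array(hi))>0
def box(m,x0,x1,y0,y1):
    o=np.zeros_like(m); o[y0:y1,x0:x1]=m[y0:y1,x0:x1]; return o
def rect(P):
    (c,s,a)=cv2.minAreaRect(np.float32(P[:,:2])); return np.round(c,4),np.round(s,4),round(a,2)
E
python3 - <<'E'
from h import *
np.set_printoptions(precision=4,suppress=True)
T,S=np.load("top0.npz"),np.load("side0.npz"); CT,CS=cam("top"),cam("side")
red=lambda p:mask(p,(0,170,60),(5,255,255))|mask(p,(172,150,60),(180,255,255))
mt=box(red(T['p']),200,225,250,270); ms=box(red(S['p']),248,270,222,250)
for m in(mt,ms): print(m.sum(),np.argwhere(m).mean(0)[::-1])
a,b=[np.argwhere(m).mean(0)[::-1] for m in(mt,ms)]
print("knob",tri(CT,a,CS,b)); print(cloud(CT,T['d'],mt).mean(0),cloud(CS,S['d'],ms).mean(0))
# blue tote
mb=box(mask(T['p'],(105,120,40),(125,255,255)),325,400,230,295)
P=cloud(CT,T['d'],mb); print("tote",mb.sum(),rect(P[P[:,2]>.05]),np.percentile(P[:,2],[2,50,98]))
blk=box(T['p'].max(2)<70,325,400,230,295); Q=cloud(CT,T['d'],blk); Q=Q[(Q[:,2]>.11)&(Q[:,2]<.16)]; print("bar top",len(Q),rect(Q),Q.mean(0))
blk=box(S['p'].max(2)<70,300,365,260,320); Q=cloud(CS,S['d'],blk); Q=Q[(Q[:,2]>.11)&(Q[:,2]<.16)]; print("bar side",len(Q),rect(Q),Q.mean(0))
# light bar
A=cloud(CT,T['d'],box(T['d']>0,190,345,130,230)); L=A[(A[:,2]>.295)&(A[:,2]<.36)]; print("light",len(L),rect(L),np.percentile(L[:,2],[2,50,98]))
A=cloud(CS,S['d'],box(S['d']>0,280,400,130,220)); L=A[(A[:,2]>.295)&(A[:,2]<.36)]; print("light side",len(L),rect(L),np.percentile(L[:,2],[2,50,98]))
# orange tote, hooks from side
A=cloud(CS,S['d'],box(S['d']>0,280,400,170,280)); L=A[(A[:,2]>.18)&(A[:,2]<.23)&(A[:,0]<.75)&(A[:,1]<.15)]; print("level .18-.23",len(L)); print(L[np.argsort(L[:,1])][::6])
L=A[(A[:,2]>.009)&(A[:,2]<.02)&(A[:,0]<.8)]; print("foot",rect(L))
mo=box(mask(S['p'],(5,170,80),(12,255,255)),285,345,190,245); P=cloud(CS,S['d'],mo); print("orange",P.min(0),P.max(0))
E
```

```text
60 [209.7333 259.75  ]
75 [257.9467 236.5467]
knob (array([0.4597, 0.1985, 0.0515]), np.float64(0.0020154226580058384))
[0.4581 0.193  0.0796] [0.4546 0.1863 0.0605]
tote 1458 (array([ 0.4532, -0.2041]), array([0.129 , 0.0892]), 75.25) [-0.0032  0.0036  0.0616]
bar top 201 (array([ 0.4532, -0.2044]), array([0.1258, 0.01  ]), 75.27) [ 0.4532 -0.2037  0.1397]
bar side 159 (array([ 0.4505, -0.2075]), array([0.1279, 0.0106]), 75.66) [ 0.4477 -0.2152  0.1385]
light 3267 (array([0.672 , 0.0274]), array([0.1146, 0.2548]), 10.27) [0.3183 0.3273 0.3317]
light side 1282 (array([0.6701, 0.0248]), array([0.1202, 0.2565]), 10.37) [0.3106 0.3259 0.3293]
level .18-.23 492
[[ 0.6223 -0.0848  0.219 ]
 [ 0.6252 -0.082   0.2099]
 [ 0.6305 -0.0804  0.2037]
 [ 0.6389 -0.0794  0.1998]
 [ 0.6482 -0.0777  0.1918]
 [ 0.6316 -0.0753  0.1972]
 [ 0.6626 -0.0735  0.1975]
 [ 0.6978 -0.0724  0.1968]
 [ 0.6793 -0.0717  0.1968]
 [ 0.6766 -0.0704  0.1972]
 [ 0.703  -0.0667  0.1953]
 [ 0.7152 -0.0659  0.1971]
 [ 0.7166 -0.0648  0.1926]
 [ 0.7071 -0.0622  0.1949]
 [ 0.7077 -0.0612  0.1976]
 [ 0.7351 -0.0572  0.1956]
 [
[... 1199 characters left out ...]
1033  0.1993]
 [ 0.6172  0.1044  0.2032]
 [ 0.622   0.1059  0.2043]
 [ 0.7039  0.1065  0.1898]
 [ 0.597   0.1076  0.1984]
 [ 0.624   0.1085  0.2059]
 [ 0.6173  0.1097  0.2043]
 [ 0.7     0.1117  0.1924]
 [ 0.7046  0.1124  0.1941]
 [ 0.613   0.1144  0.1966]
 [ 0.6519  0.1155  0.193 ]
 [ 0.6571  0.1173  0.194 ]
 [ 0.6583  0.1189  0.1999]
 [ 0.6255  0.1209  0.2068]
 [ 0.6919  0.1218  0.1942]
 [ 0.6726  0.1224  0.197 ]
 [ 0.6162  0.1236  0.2088]
 [ 0.6166  0.1244  0.2048]
 [ 0.6973  0.1288  0.1966]
 [ 0.6156  0.1337  0.201 ]
 [ 0.6198  0.1393  0.2075]
 [ 0.6162  0.1449  0.2098]]
foot (array([0.7412, 0.2083]), array([0.6692, 0.3218]), 58.68)
orange [ 0.5637  0.0389 -0.0068] [0.8578 0.4768 0.1997]
```

Run:
```python
from h import *
np.set_printoptions(precision=3,suppress=True)
def target(uh,lean,xin):
    u=np.array([np.cos(uh),np.sin(uh),0]);k=np.array([0,0,1.])
    z=np.sin(lean)*u-np.cos(lean)*k; x=-np.cos(lean)*u-np.sin(lean)*k
    if xin:x=-x
    return np.c_[x,np.cross(z,x),z]
s=readout.get_state(); q=s["ee_rot"]; Rm=Rn.from_quat(np.r_[q[1:],q[0]]).as_matrix(); j=s["qpos"]
C=Rn.from_euler('z',np.pi/2)
f=lambda j:(Rn.from_euler('z',j[0])*Rn.from_euler('y',j[1]+j[2])*Rn.from_euler('z',j[3])*Rn.from_euler('y',j[4])*Rn.from_euler('z',j[5])*C).as_matrix()
print(Rm-f(j))
lim=np.array([[-1.18,4.32],[.11,2.71],[-2.7,2.7]])
for name,p,uh in(("tote",(.44,-.243,.135),75.3),("hook",(.664,-.111,.22),100.3),("pre",(.545,-.133,.23),100.3)):
  for xin in(0,1):
    R=target(np.radians(uh),np.radians(40),xin)
    for d in(.15,.25):
      w=np.array(p)-R[:,2]*(.054+d); q1=np.arctan2(w[1],w[0])
      for b in(1.6,1.9,2.2):
        M=(Rn.from_euler('z',q1)*Rn.from_euler('y',b)).as_matrix().T@R
        e=Rn.from_matrix(M@C.as_matrix().T).as_euler('ZYZ')
        print(name,"camera inward" if xin else "camera outward",d,b,round(q1,2),e,bool(((e>lim[:,0])&(e<lim[:,1])).all()))
```

```text
[[ 0. -0.  0.]
 [-0. -0.  0.]
 [ 0.  0.  0.]]
tote camera outward 0.15 1.6 -0.74 [0.634 1.85  2.743] False
tote camera outward 0.15 1.9 -0.74 [0.607 1.605 2.567] True
tote camera outward 0.15 2.2 -0.74 [0.622 1.359 2.394] True
tote camera outward 0.25 1.6 -0.84 [0.606 1.906 2.659] True
tote camera outward 0.25 1.9 -0.84 [0.57  1.656 2.489] True
tote camera outward 0.25 2.2 -0.84 [0.577 1.404 2.327] True
tote camera inward 0.15 1.6 -0.74 [ 0.634  1.85  -0.399] True
tote camera inward 0.15 1.9 -0.74 [ 0.607  1.605 -0.575] True
tote camera inward 0.15 2.2 -0.74 [ 0.622  1.359 -0.748] True
tote camera inward 0.25 1.6 -0.84 [ 0.606  1.906 -0.482] True
tote camera inward 0.25 1.9 -0.84 [ 0.57   1.656 -0.652] True
tote camera inward 0.25 2.2 -0.84 [ 0.577  1.404 -0.815] True
hook camera outward 0.15 1.6 -0.34 [0.625 1.87  2.714] False
hook camera outward 0.15 1.9 -0.34 [0.594 1.623 2.54 ] True
hook camera outward 0.15 2.2 -0.34 [0.607 1.375 2.37 ] True
hook camera outward 0.25 1.6 -0.41 [0.603 1.912 2.651] True
hook camera outward 0.25 1.9 -0.41 [0.566 1.661 2.482] True
hook camera outward 
[... 431 characters left out ...]
0.15 1.6 -0.43 [0.596 1.925 2.631] True
pre camera outward 0.15 1.9 -0.43 [0.557 1.673 2.463] True
pre camera outward 0.15 2.2 -0.43 [0.562 1.418 2.305] True
pre camera outward 0.25 1.6 -0.51 [0.567 1.968 2.56 ] True
pre camera outward 0.25 1.9 -0.51 [0.524 1.711 2.399] True
pre camera outward 0.25 2.2 -0.51 [0.522 1.451 2.249] True
pre camera inward 0.15 1.6 -0.43 [ 0.596  1.925 -0.511] True
pre camera inward 0.15 1.9 -0.43 [ 0.557  1.673 -0.678] True
pre camera inward 0.15 2.2 -0.43 [ 0.562  1.418 -0.837] True
pre camera inward 0.25 1.6 -0.51 [ 0.567  1.968 -0.582] True
pre camera inward 0.25 1.9 -0.51 [ 0.524  1.711 -0.743] True
pre camera inward 0.25 2.2 -0.51 [ 0.522  1.451 -0.892] True
```

```bash
cat >> h.py <<'E'
def frame(uh,lean):
    "tool frame: x heading uh (deg) before leaning, tool leaning lean deg away from uh (z tips towards uh)"
    a,l=np.radians([uh,lean]); u=np.array([np.cos(a),np.sin(a),0]); k=np.array([0,0,1.])
    z=np.sin(l)*u-np.cos(l)*k; x=np.cos(l)*u+np.sin(l)*k
    return np.c_[x,np.cross(z,x),z]
def pose():
    s=readout.get_state(); q=s["ee_rot"]; return s["position"],Rn.from_quat(np.r_[q[1:],q[0]]).as_matrix(),s
def plan(way):
    "way: list of (pinch point, R, rows)"
    p,R,s=pose()
    for P,Rt,n in way:
        t=np.array(P)-Rt[:,2]*manip.pinch_z
        rv=Rn.from_matrix(R.T@Rt).as_rotvec()/n; dp=(t-p)/n
        print("pinch",np.round(P,3),"step mm %.0f deg %.1f"%(np.linalg.norm(dp)*1e3,np.degrees(np.linalg.norm(rv))))
        for i in range(n):
            print("  dp",np.round(R.T@dp/.2,3).tolist(),"rot",np.round(rv/.1,2).tolist()); R=R@Rn.from_rotvec(rv).as_matrix(); 
        p=t
def status():
    p,R,s=pose(); print("t",round(s["clock"],2),"pinch",np.round(p+R[:,2]*manip.pinch_z,4),"w",round(s["width"],4),"grip",round(s["gripper_force"],1),"F",np.round(s["contact_force"],1),"q",np.round(s["qpos"],2))
E
python3 -c "
from h import *
plan([((.458,.194,.186),frame(165.3,0),8)])"
```

```text
pinch [0.458 0.194 0.186] step mm 48 deg 1.5
  dp [-0.202, -0.123, 0.04] rot [-0.0, -0.0, -0.26]
  dp [-0.199, -0.128, 0.04] rot [-0.0, -0.0, -0.26]
  dp [-0.195, -0.133, 0.04] rot [-0.0, -0.0, -0.26]
  dp [-0.192, -0.138, 0.04] rot [-0.0, -0.0, -0.26]
  dp [-0.188, -0.143, 0.04] rot [-0.0, -0.0, -0.26]
  dp [-0.184, -0.148, 0.04] rot [-0.0, -0.0, -0.26]
  dp [-0.18, -0.152, 0.04] rot [-0.0, -0.0, -0.26]
  dp [-0.176, -0.157, 0.04] rot [-0.0, -0.0, -0.26]
```

Call:
servo_tool:
  moves:
    - {"dp": [-0.2, -0.12, 0.04], "delta_rot": [0, 0, -0.26], "fingers": 1}
    - {"dp": [-0.2, -0.13, 0.04], "delta_rot": [0, 0, -0.26], "fingers": 1}
    - {"dp": [-0.195, -0.13, 0.04], "delta_rot": [0, 0, -0.26], "fingers": 1}
    - {"dp": [-0.19, -0.14, 0.04], "delta_rot": [0, 0, -0.26], "fingers": 1}
    - {"dp": [-0.19, -0.14, 0.04], "delta_rot": [0, 0, -0.26], "fingers": 1}

```text
clock: 0.6
position: [0.3835, 0.3134, 0.2633]
ee_rot: [-0.0, 0.165, 0.986, -0.0]
contact_force: [1.1, 1.3, -0.7]
width: 0.085
gripper_force: 0.0
```

Call:
servo_tool:
  moves:
    - {"dp": [-0.185, -0.15, 0.04], "delta_rot": [0, 0, -0.26], "fingers": 1}
    - {"dp": [-0.18, -0.15, 0.04], "delta_rot": [0, 0, -0.26], "fingers": 1}
    - {"dp": [-0.18, -0.16, 0.04], "delta_rot": [0, 0, -0.26], "fingers": 1}
    - {"dp": [0, 0, 0], "delta_rot": [0, 0, 0], "fingers": 1}
    - {"dp": [0, 0, 0], "delta_rot": [0, 0, 0], "fingers": 1}

```text
clock: 1.1
position: [0.4594, 0.1935, 0.2394]
ee_rot: [-0.001, 0.129, 0.992, 0.0]
contact_force: [0.1, 0.2, -0.6]
width: 0.0854
gripper_force: 0.0
```

Run:
```python
from h import *
np.set_printoptions(precision=4,suppress=True)
status(); CW=cam("wrist"); p,d=imaging.get_image("wrist"); cv2.imwrite("pics/w1.png",p[:,:,::-1]); np.savez("w1.npz",p=p,d=d)
red=mask(p,(0,170,60),(5,255,255))|mask(p,(172,150,60),(180,255,255))
n,l,st,ce=cv2.connectedComponentsWithStats(red.astype(np.uint8))
for i in np.argsort(-st[1:,4])[:3]+1: P=cloud(CW,d,l==i); print(st[i],ce[i],onplane(CW,[ce[i]],.07),P.mean(0),P.min(0),P.max(0))
```

```text
t 1.1 pinch [0.4593 0.1935 0.1855] w 0.0854 grip 0.0 F [ 0.1  0.2 -0.6] q [ 0.26  0.21  1.77  0.    1.17 -1.05]
[ 309  206   39   52 1485] [327.7818 233.5697] [[0.4566 0.195  0.07  ]] [0.4544 0.1956 0.0777] [0.4457 0.1849 0.0194] [0.4674 0.2059 0.088 ]
```

View pics/w1.png

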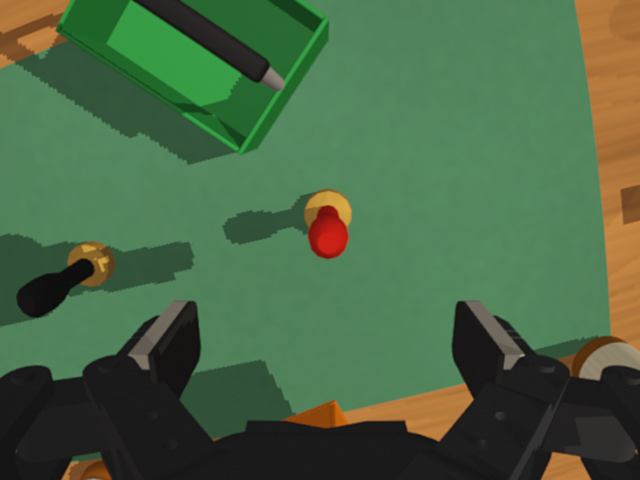

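The wrist view shows the red knob at (328,237) above its brass foot at (327,212), and the black stamp well clear at (90,265). The knob axis measures (0.457, 0.195), which agrees with the top view.

Call:
servo_tool:
  moves:
    - {"dp": [0.013, 0.005, 0.14], "delta_rot": [0, 0, 0], "fingers": 1}
    - {"dp": [0, 0, 0.2], "delta_rot": [0, 0, 0], "fingers": 1}
    - {"dp": [0, 0, 0.2], "delta_rot": [0, 0, 0], "fingers": 1}
    - {"dp": [0, 0, 0.04], "delta_rot": [0, 0, 0], "fingers": 0.8}
    - {"dp": [0, 0, 0], "delta_rot": [0, 0, 0], "fingers": 0}
  force: 40

```text
clock: 1.65
position: [0.4557, 0.1971, 0.1232]
ee_rot: [-0.001, 0.127, 0.992, -0.0]
contact_force: [-0.9, 0.1, 0.6]
width: 0.0593
gripper_force: 0.0
```

Call:
servo_tool:
  moves:
    - {"dp": [0, 0, 0], "delta_rot": [0, 0, 0], "fingers": 0}
    - {"dp": [0, 0, 0], "delta_rot": [0, 0, 0], "fingers": 0}
    - {"dp": [0, 0, 0], "delta_rot": [0, 0, 0], "fingers": 0}
    - {"dp": [0, 0, 0], "delta_rot": [0, 0, 0], "fingers": 0}
    - {"dp": [0, 0, 0], "delta_rot": [0, 0, 0], "fingers": 0}

```text
clock: 2.15
position: [0.4582, 0.1963, 0.1258]
ee_rot: [0.002, 0.128, 0.992, 0.001]
contact_force: [-1.2, -0.3, 7.5]
width: 0.0219
gripper_force: 39.0
```

Run:
```python
from h import *
status(); p,d=imaging.get_image("wrist"); cv2.imwrite("pics/w2.png",p[:,:,::-1])
R=frame(165.3,0)
n=np.array([-.967,.254,0]) # tote y side, towards the robot
c=np.array([.453,-.204,0])
for s in(1,-1): print("drop side",s,c+s*.0235*n)
plan([((.457,.195,.25),R,4)])
```

```text
t 2.15 pinch [0.4584 0.1963 0.0719] w 0.0219 grip 39.0 F [-1.2 -0.3  7.5] q [ 0.27  0.33  1.93 -0.    0.88 -1.05]
drop side 1 [ 0.4302755 -0.198031   0.       ]
drop side -1 [ 0.4757245 -0.209969   0.       ]
pinch [0.457 0.195 0.25 ] step mm 45 deg 0.1
  dp [0.0, -0.001, -0.223] rot [0.01, 0.01, 0.0]
  dp [0.0, -0.002, -0.223] rot [0.01, 0.01, 0.0]
  dp [0.001, -0.002, -0.223] rot [0.01, 0.01, 0.0]
  dp [0.001, -0.002, -0.223] rot [0.01, 0.01, 0.0]
```

Call:
servo_tool:
  moves:
    - {"dp": [0, 0, -0.15], "delta_rot": [0, 0, 0], "fingers": 0}
    - {"dp": [0, 0, -0.24], "delta_rot": [0, 0, 0], "fingers": 0}
    - {"dp": [0, 0, -0.24], "delta_rot": [0, 0, 0], "fingers": 0}
    - {"dp": [0, 0, -0.24], "delta_rot": [0, 0, 0], "fingers": 0}
    - {"dp": [0, 0, -0.03], "delta_rot": [0, 0, 0], "fingers": 0}

```text
clock: 2.7
position: [0.4596, 0.1968, 0.311]
ee_rot: [0.007, 0.128, 0.992, 0.003]
contact_force: [0.5, 0.5, -0.2]
width: 0.022
gripper_force: 39.7
```

Run:
```python
from h import *
status(); p,d=imaging.get_image("side"); cv2.imwrite("pics/s2.png",cv2.resize(p[120:340,100:420,::-1],None,fx=2,fy=2))
R=frame(165.3,0)
plan([((.430,-.198,.25),R,10)])
```

```text
t 2.7 pinch [0.4603 0.197  0.2571] w 0.022 grip 39.7 F [ 0.5  0.5 -0.2] q [ 0.27  0.15  1.65  0.    1.32 -1.05]
pinch [ 0.43  -0.198  0.25 ] step mm 40 deg 0.1
  dp [-0.036, -0.194, 0.002] rot [0.01, 0.01, 0.0]
  dp [-0.036, -0.194, 0.002] rot [0.01, 0.01, 0.0]
  dp [-0.036, -0.194, 0.002] rot [0.01, 0.01, 0.0]
  dp [-0.036, -0.194, 0.002] rot [0.01, 0.01, 0.0]
  dp [-0.036, -0.194, 0.002] rot [0.01, 0.01, 0.0]
  dp [-0.036, -0.194, 0.002] rot [0.01, 0.01, 0.0]
  dp [-0.036, -0.194, 0.002] rot [0.01, 0.01, 0.0]
  dp [-0.036, -0.194, 0.002] rot [0.01, 0.01, 0.0]
  dp [-0.036, -0.194, 0.002] rot [0.01, 0.01, 0.0]
  dp [-0.036, -0.194, 0.002] rot [0.01, 0.01, 0.0]
```

View pics/s2.png

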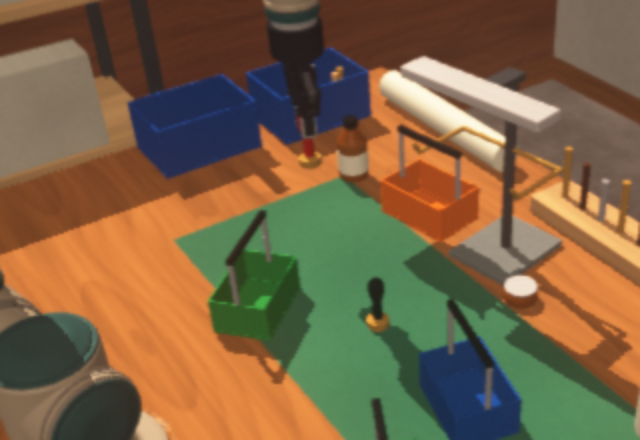

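The crop shows the stamp hanging upright in the fingers at (310,155). The black stamp, tin and totes have not moved.

Call:
servo_tool:
  moves:
    - {"dp": [-0.036, -0.19, 0], "delta_rot": [0, 0, 0], "fingers": 0}
    - {"dp": [-0.036, -0.195, 0], "delta_rot": [0, 0, 0], "fingers": 0}
    - {"dp": [-0.036, -0.195, 0], "delta_rot": [0, 0, 0], "fingers": 0}
    - {"dp": [-0.036, -0.195, 0], "delta_rot": [0, 0, 0], "fingers": 0}
    - {"dp": [-0.036, -0.195, 0], "delta_rot": [0, 0, 0], "fingers": 0}

```text
clock: 3.25
position: [0.4414, -0.002, 0.3024]
ee_rot: [-0.001, 0.127, 0.992, 0.0]
contact_force: [0.5, -0.2, -1.1]
width: 0.0217
gripper_force: 39.7
```

Call:
servo_tool:
  moves:
    - {"dp": [-0.036, -0.195, 0], "delta_rot": [0, 0, 0], "fingers": 0}
    - {"dp": [-0.036, -0.195, 0], "delta_rot": [0, 0, 0], "fingers": 0}
    - {"dp": [-0.036, -0.195, 0], "delta_rot": [0, 0, 0], "fingers": 0}
    - {"dp": [-0.036, -0.195, 0], "delta_rot": [0, 0, 0], "fingers": 0}
    - {"dp": [-0.036, -0.195, 0], "delta_rot": [0, 0, 0], "fingers": 0}

```text
clock: 3.75
position: [0.427, -0.1996, 0.3024]
ee_rot: [-0.001, 0.128, 0.992, 0.001]
contact_force: [1.1, 0.6, -1.4]
width: 0.0221
gripper_force: 39.7
```

Run:
```python
from h import *
status(); CW=cam("wrist"); p,d=imaging.get_image("wrist"); cv2.imwrite("pics/w3.png",p[:,:,::-1]); np.savez("w3.npz",p=p,d=d)
Q=cloud(CW,d,p.max(2)<70); Q=Q[(Q[:,2]>.12)&(Q[:,2]<.15)&(np.hypot(Q[:,0]-.453,Q[:,1]+.204)<.08)]; print("bar",len(Q),rect(Q),Q.mean(0))
B=cloud(CW,d,mask(p,(105,120,40),(125,255,255))); B=B[(B[:,2]>.05)&(B[:,2]<.07)&(np.hypot(B[:,0]-.453,B[:,1]+.204)<.1)]; print("rim",len(B),rect(B))
plan([((.430,-.198,.25),frame(165.3,0),1),((.430,-.198,.093),frame(165.3,0),5)])
```

```text
t 3.75 pinch [ 0.4269 -0.1995  0.2485] w 0.0221 grip 39.7 F [ 1.1  0.6 -1.4] q [-0.59  0.12  1.71  0.    1.31 -1.9 ]
bar 2249 (array([ 0.4507, -0.2078]), array([0.1228, 0.01  ]), 75.27) [ 0.4499355  -0.20704761  0.1402918 ]
rim 1775 (array([ 0.4513, -0.2061]), array([0.127 , 0.0902]), 75.37)
pinch [ 0.43  -0.198  0.25 ] step mm 8 deg 0.4
  dp [-0.003, 0.041, -0.008] rot [-0.06, -0.01, -0.02]
pinch [ 0.43  -0.198  0.093] step mm 31 deg 0.0
  dp [0.0, -0.0, 0.157] rot [0.0, -0.0, 0.0]
  dp [0.0, -0.0, 0.157] rot [0.0, -0.0, 0.0]
  dp [0.0, -0.0, 0.157] rot [0.0, -0.0, 0.0]
  dp [0.0, -0.0, 0.157] rot [0.0, -0.0, 0.0]
  dp [0.0, 0.0, 0.157] rot [0.0, -0.0, 0.0]
```

View pics/w3.png

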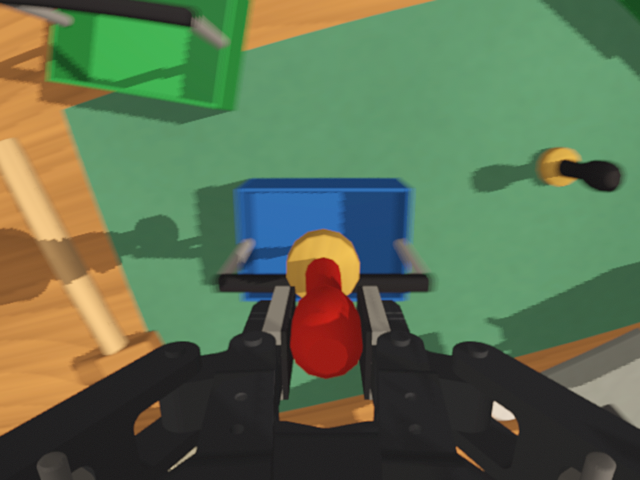

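The wrist view shows the blue tote below, its bar running from (220,283) to (430,283), with the stamp's foot at (323,263) just on the robot's side of it. I'll check the foot's actual offset before lowering.

Run:
```python
from h import *
np.set_printoptions(precision=4,suppress=True)
CW=cam("wrist"); z=np.load("w3.npz"); p,d=z['p'],z['d']
m=box(mask(p,(14,90,80),(30,255,255)),280,365,225,300); P=cloud(CW,d,m); print(m.sum(),P.min(0),P.max(0),np.median(P,0)); 
cx=cv2.minEnclosingCircle(np.argwhere(m)[:,::-1].astype(np.float32)); print(cx)
n=np.array([-.967,.254,0]); c=np.array([.4515,-.206,0]); u=np.array([.254,.967,0])
F=onplane(CW,[cx[0]],np.median(P[:,2]))[0]; print(F,"offset n,u",(F-c)@n,(F-c)@u, "pinch",(pose()[0]-c)@n)
Bx=cloud(CW,d,p.max(2)<70); Bx=Bx[(Bx[:,2]>.12)&(Bx[:,2]<.15)&(np.hypot(Bx[:,0]-.453,Bx[:,1]+.204)<.08)]
print("bar mean n",((Bx-c)@n).mean())
```

```text
2807 [ 0.4088 -0.2489  0.0027] [ 0.4972 -0.1914  0.2368] [ 0.4189 -0.205   0.1909]
((322.6512756347656, 267.4559631347656), 38.137935638427734)
[ 0.4242 -0.2075  0.1909] offset n,u 0.025965893492389227 -0.008396618234999084 pinch 0.023434010149125144
bar mean n -0.0008797789332686745
```

Call:
servo_tool:
  moves:
    - {"dp": [-0.005, 0, 0.12], "delta_rot": [0, 0, 0], "fingers": 0}
    - {"dp": [0, 0, 0.14], "delta_rot": [0, 0, 0], "fingers": 0}
    - {"dp": [-0.01, 0, 0.16], "delta_rot": [0, 0, 0], "fingers": 0}
    - {"dp": [-0.01, 0, 0.16], "delta_rot": [0, 0, 0], "fingers": 0}
    - {"dp": [0, 0, 0.1], "delta_rot": [0, 0, 0], "fingers": 0}

```text
clock: 4.3
position: [0.4312, -0.1985, 0.1645]
ee_rot: [-0.002, 0.128, 0.992, 0.001]
contact_force: [0.0, -0.2, -1.1]
width: 0.0219
gripper_force: 39.8
```

Call:
servo_tool:
  moves:
    - {"dp": [0, 0, 0.09], "delta_rot": [0, 0, 0], "fingers": 0}
    - {"dp": [0, 0, 0], "delta_rot": [0, 0, 0], "fingers": 0}

```text
clock: 4.5
position: [0.4307, -0.1981, 0.1468]
ee_rot: [-0.004, 0.128, 0.992, 0.002]
contact_force: [0.3, 0.4, -1.0]
width: 0.0223
gripper_force: 40.2
```

Run:
```python
from h import *
status(); p,d=imaging.get_image("side"); cv2.imwrite("pics/s3.png",cv2.resize(p[190:360,230:450,::-1],None,fx=3,fy=3))
```

```text
t 4.5 pinch [ 0.4303 -0.1979  0.0929] w 0.0223 grip 40.2 F [ 0.3  0.4 -1. ] q [-0.58  0.28  1.94  0.    0.93 -1.89]
```

View pics/s3.png

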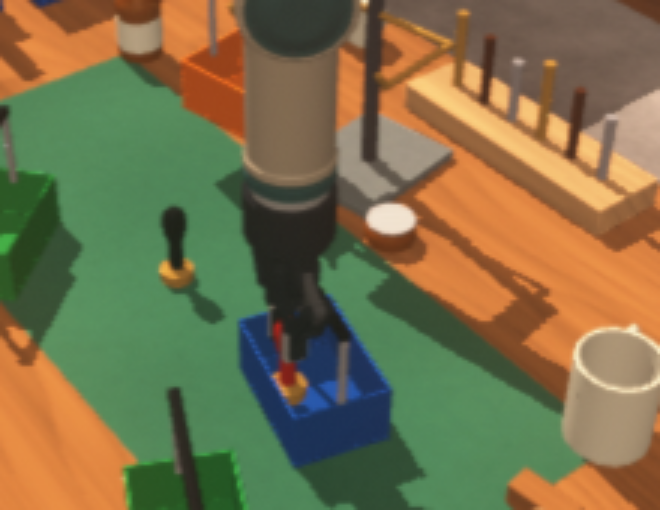

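The crop shows the stamp's foot inside the tote at (292,385), below the rim, with the gripper body just above the bar. Releasing.

Call:
servo_tool:
  moves:
    - {"dp": [0, 0, 0], "delta_rot": [0, 0, 0], "fingers": 0.5}
    - {"dp": [0, 0, 0], "delta_rot": [0, 0, 0], "fingers": 0.5}
    - {"dp": [0, 0, 0], "delta_rot": [0, 0, 0], "fingers": 0.5}
    - {"dp": [0, 0, -0.15], "delta_rot": [0, 0, 0], "fingers": 0.5}
    - {"dp": [0, 0, -0.24], "delta_rot": [0, 0, 0], "fingers": 0.5}

```text
clock: 5.05
position: [0.4317, -0.1989, 0.2269]
ee_rot: [-0.003, 0.128, 0.992, 0.001]
contact_force: [-0.1, -0.7, 0.3]
width: 0.0424
gripper_force: 0.0
```

Call:
servo_tool:
  moves:
    - {"dp": [0, 0, -0.24], "delta_rot": [0, 0, 0], "fingers": 0.5}
    - {"dp": [0, 0, -0.24], "delta_rot": [0, 0, 0], "fingers": 0.5}
    - {"dp": [0, 0, 0], "delta_rot": [0, 0, 0], "fingers": 0.5}

```text
clock: 5.35
position: [0.4358, -0.2014, 0.3316]
ee_rot: [0.007, 0.127, 0.992, -0.003]
contact_force: [-0.2, 1.4, 0.4]
width: 0.0425
gripper_force: 0.0
```

Run:
```python
from h import *
np.set_printoptions(precision=4,suppress=True)
status(); CW=cam("wrist"); p,d=imaging.get_image("wrist"); cv2.imwrite("pics/w4.png",p[:,:,::-1]); np.savez("w4.npz",p=p,d=d)
blk=p.max(2)<70
Q=cloud(CW,d,blk); Q=Q[(Q[:,2]>.12)&(Q[:,2]<.15)&(np.hypot(Q[:,0]-.453,Q[:,1]+.204)<.08)]; print("bar",len(Q),rect(Q),Q.mean(0))
B=cloud(CW,d,mask(p,(105,120,40),(125,255,255))); B=B[(B[:,2]>.05)&(B[:,2]<.07)&(np.hypot(B[:,0]-.453,B[:,1]+.204)<.1)]; print("rim",len(B),rect(B))
red=mask(p,(0,170,60),(5,255,255))|mask(p,(172,150,60),(180,255,255)); P=cloud(CW,d,red); P=P[np.hypot(P[:,0]-.453,P[:,1]+.204)<.1]; print("red",len(P),P.mean(0),P.max(0))
```

```text
t 5.35 pinch [ 0.4366 -0.2019  0.2777] w 0.0425 grip 0.0 F [-0.2  1.4  0.4] q [-0.58  0.11  1.65  0.    1.36 -1.89]
bar 3280 (array([ 0.4513, -0.2049]), array([0.1273, 0.0097]), 75.41) [ 0.4505 -0.2046  0.1399]
rim 2309 (array([ 0.4512, -0.2047]), array([0.1293, 0.0891]), 75.33)
red 722 [ 0.4282 -0.2029  0.0832] [ 0.44   -0.1926  0.0907]
```

View pics/w4.png

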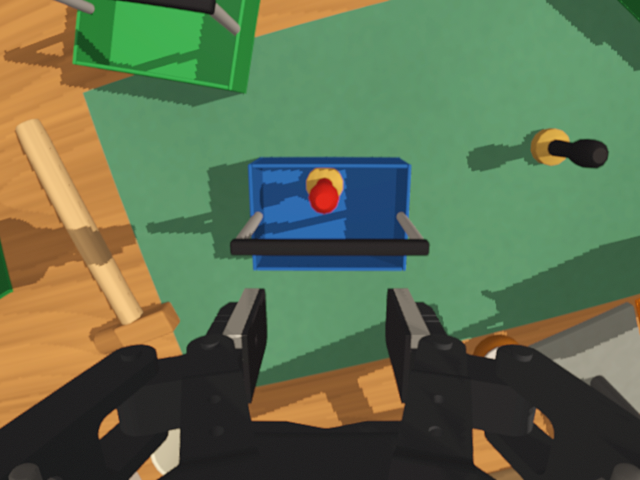

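The wrist view shows the stamp standing upright inside the tote at (324,190), and the bar from (232,247) to (428,247). The bar centre measures (0.4515, -0.205, 0.135) with its long axis at 75.35°.

Run:
```python
from h import *
G=frame(75.35,40); u=np.array([np.cos(np.radians(75.35)),np.sin(np.radians(75.35)),0])
g=np.array([.4515,-.205,.135])-.041*u; print(g)
plan([(g-.1*G[:,2],G,13)])
```

```text
[ 0.44113054 -0.24466704  0.135     ]
pinch [ 0.425 -0.307  0.212] step mm 12 deg 7.5
  dp [-0.006, -0.054, 0.029] rot [-0.42, 0.43, 1.16]
  dp [-0.014, -0.054, 0.027] rot [-0.42, 0.43, 1.16]
  dp [-0.021, -0.053, 0.024] rot [-0.42, 0.43, 1.16]
  dp [-0.028, -0.051, 0.02] rot [-0.42, 0.43, 1.16]
  dp [-0.035, -0.048, 0.017] rot [-0.42, 0.43, 1.16]
  dp [-0.041, -0.044, 0.013] rot [-0.42, 0.43, 1.16]
  dp [-0.046, -0.04, 0.01] rot [-0.42, 0.43, 1.16]
  dp [-0.051, -0.034, 0.006] rot [-0.42, 0.43, 1.16]
  dp [-0.054, -0.029, 0.003] rot [-0.42, 0.43, 1.16]
  dp [-0.057, -0.022, -0.001] rot [-0.42, 0.43, 1.16]
  dp [-0.059, -0.015, -0.004] rot [-0.42, 0.43, 1.16]
  dp [-0.061, -0.008, -0.007] rot [-0.42, 0.43, 1.16]
  dp [-0.061, -0.001, -0.01] rot [-0.42, 0.43, 1.16]
```

Call:
servo_tool:
  moves:
    - {"dp": [-0.005, -0.044, 0.023], "delta_rot": [-0.34, 0.35, 0.94], "fingers": 0.5}
    - {"dp": [-0.01, -0.044, 0.022], "delta_rot": [-0.34, 0.35, 0.94], "fingers": 0.5}
    - {"dp": [-0.015, -0.043, 0.02], "delta_rot": [-0.34, 0.35, 0.94], "fingers": 0.5}
    - {"dp": [-0.02, -0.042, 0.018], "delta_rot": [-0.34, 0.35, 0.94], "fingers": 0.5}
    - {"dp": [-0.025, -0.04, 0.015], "delta_rot": [-0.34, 0.35, 0.94], "fingers": 0.5}

```text
clock: 5.9
position: [0.4269, -0.2433, 0.2991]
ee_rot: [-0.077, 0.355, 0.927, 0.095]
contact_force: [-0.5, -0.0, -0.0]
width: 0.0425
gripper_force: 0.0
```

Call:
servo_tool:
  moves:
    - {"dp": [-0.03, -0.038, 0.013], "delta_rot": [-0.34, 0.35, 0.94], "fingers": 0.5}
    - {"dp": [-0.034, -0.035, 0.01], "delta_rot": [-0.34, 0.35, 0.94], "fingers": 0.5}
    - {"dp": [-0.037, -0.032, 0.008], "delta_rot": [-0.34, 0.35, 0.94], "fingers": 0.5}
    - {"dp": [-0.04, -0.029, 0.006], "delta_rot": [-0.34, 0.35, 0.94], "fingers": 0.5}
    - {"dp": [-0.042, -0.026, 0.004], "delta_rot": [-0.34, 0.35, 0.94], "fingers": 0.5}

```text
clock: 6.4
position: [0.4225, -0.2871, 0.2757]
ee_rot: [-0.146, 0.556, 0.797, 0.183]
contact_force: [0.3, -0.4, -0.1]
width: 0.0429
gripper_force: 0.0
```

Call:
servo_tool:
  moves:
    - {"dp": [-0.044, -0.022, 0.002], "delta_rot": [-0.34, 0.35, 0.94], "fingers": 0.5}
    - {"dp": [-0.046, -0.018, -0.001], "delta_rot": [-0.34, 0.35, 0.94], "fingers": 0.5}
    - {"dp": [-0.048, -0.012, -0.003], "delta_rot": [-0.34, 0.35, 0.94], "fingers": 0.5}
    - {"dp": [-0.049, -0.008, -0.005], "delta_rot": [-0.34, 0.35, 0.94], "fingers": 0.5}
    - {"dp": [-0.05, -0.004, -0.007], "delta_rot": [-0.34, 0.35, 0.94], "fingers": 0.5}

```text
clock: 6.9
position: [0.4173, -0.3306, 0.2521]
ee_rot: [-0.206, 0.719, 0.612, 0.258]
contact_force: [0.1, -0.5, -1.1]
width: 0.0428
gripper_force: 0.0
```

Run:
```python
from h import *
status()
G=frame(75.35,40); g=np.array([.4411,-.2447,.135])
plan([(g-.1*G[:,2],G,2),(g-.05*G[:,2],G,2),(g,G,2)])
```

```text
t 6.9 pinch [ 0.4236 -0.2976  0.2099] w 0.0428 grip 0.0 F [ 0.1 -0.5 -1.1] q [-1.04  0.45  1.54  0.43  1.68 -0.94]
pinch [ 0.425 -0.307  0.212] step mm 5 deg 2.7
  dp [-0.018, 0.001, -0.017] rot [-0.21, 0.12, 0.41]
  dp [-0.018, 0.002, -0.017] rot [-0.21, 0.12, 0.41]
pinch [ 0.433 -0.276  0.173] step mm 25 deg 0.0
  dp [-0.0, -0.0, 0.125] rot [-0.0, -0.0, -0.0]
  dp [-0.0, -0.0, 0.125] rot [-0.0, -0.0, -0.0]
pinch [ 0.441 -0.245  0.135] step mm 25 deg 0.0
  dp [-0.0, 0.0, 0.125] rot [0.0, -0.0, -0.0]
  dp [-0.0, 0.0, 0.125] rot [0.0, -0.0, -0.0]
```

Call:
servo_tool:
  moves:
    - {"dp": [-0.018, 0, -0.017], "delta_rot": [-0.21, 0.12, 0.41], "fingers": 0.5}
    - {"dp": [-0.018, 0, -0.017], "delta_rot": [-0.21, 0.12, 0.41], "fingers": 0.5}
    - {"dp": [0, 0, 0], "delta_rot": [0, 0, 0], "fingers": 0.5}
    - {"dp": [0, 0, 0], "delta_rot": [0, 0, 0], "fingers": 0.5}

```text
clock: 7.3
position: [0.4158, -0.34, 0.2547]
ee_rot: [-0.207, 0.743, 0.577, 0.27]
contact_force: [0.5, 0.4, 0.6]
width: 0.0427
gripper_force: 0.0
```

Run:
```python
from h import *
np.set_printoptions(precision=4,suppress=True)
status()
G=frame(75.35,40); g=np.array([.4411,-.2447,.135])
plan([(g-.1*G[:,2],G,1),(g,G,4)])
CW=cam("wrist"); p,d=imaging.get_image("wrist"); np.savez("w5.npz",p=p,d=d)
Q=cloud(CW,d,p.max(2)<70); Q=Q[(Q[:,2]>.12)&(Q[:,2]<.15)&(np.hypot(Q[:,0]-.4515,Q[:,1]+.205)<.08)]
n=np.array([-.967,.253,0]); print("bar",len(Q),rect(Q),"n",np.percentile((Q-[.4515,-.205,.135])@n,[2,50,98]),"z",np.percentile(Q[:,2],[2,50,98]))
```

```text
t 7.3 pinch [ 0.4245 -0.3067  0.2133] w 0.0427 grip 0.0 F [0.5 0.4 0.6] q [-1.06  0.45  1.54  0.46  1.68 -0.89]
pinch [ 0.425 -0.307  0.212] step mm 2 deg 0.4
  dp [-0.007, 0.002, 0.006] rot [0.01, 0.04, 0.06]
pinch [ 0.441 -0.245  0.135] step mm 25 deg 0.0
  dp [-0.0, -0.0, 0.125] rot [-0.0, 0.0, -0.0]
  dp [-0.0, -0.0, 0.125] rot [-0.0, 0.0, -0.0]
  dp [-0.0, -0.0, 0.125] rot [-0.0, 0.0, -0.0]
  dp [-0.0, -0.0, 0.125] rot [-0.0, 0.0, -0.0]
bar 3088 (array([ 0.4518, -0.2053]), array([0.1289, 0.0097]), 75.36) n [-0.005  -0.0005  0.004 ] z [0.1386 0.1408 0.142 ]
```

Call:
servo_tool:
  moves:
    - {"dp": [-0.007, 0.003, 0.13], "delta_rot": [0, 0.04, 0.06], "fingers": 0.5}
    - {"dp": [0, 0, 0.125], "delta_rot": [0, 0, 0], "fingers": 0.5}
    - {"dp": [0, 0, 0.125], "delta_rot": [0, 0, 0], "fingers": 0.5}
    - {"dp": [0, 0, 0.125], "delta_rot": [0, 0, 0], "fingers": 0.5}
    - {"dp": [0, 0, 0], "delta_rot": [0, 0, 0], "fingers": 0.5}

```text
clock: 7.85
position: [0.432, -0.2756, 0.175]
ee_rot: [-0.212, 0.743, 0.574, 0.271]
contact_force: [-0.3, 0.4, 0.0]
width: 0.0425
gripper_force: 0.0
```

Call:
servo_tool:
  moves:
    - {"dp": [0, 0, 0], "delta_rot": [0, 0, 0], "fingers": 0}
    - {"dp": [0, 0, 0], "delta_rot": [0, 0, 0], "fingers": 0}
    - {"dp": [0, 0, 0], "delta_rot": [0, 0, 0], "fingers": 0}
    - {"dp": [0, 0, 0], "delta_rot": [0, 0, 0], "fingers": 0}
    - {"dp": [0, 0, 0], "delta_rot": [0, 0, 0], "fingers": 0}
  force: 110

```text
clock: 8.35
position: [0.4324, -0.2799, 0.1771]
ee_rot: [-0.208, 0.744, 0.574, 0.271]
contact_force: [-3.4, -3.1, 6.1]
width: 0.008
gripper_force: 108.2
```

Run:
```python
from h import *
status(); p,R,s=pose()
plan([(p+R[:,2]*manip.pinch_z+[0,0,.05],R,5),(p+R[:,2]*manip.pinch_z+[0,0,.12],R,3)])
```

```text
t 8.35 pinch [ 0.4412 -0.2464  0.1358] w 0.008 grip 108.2 F [-3.4 -3.1  6.1] q [-0.99  0.48  1.72  0.5   1.47 -0.92]
pinch [ 0.441 -0.246  0.186] step mm 10 deg 0.0
  dp [0.032, 0.0, -0.038] rot [0.0, 0.0, 0.0]
  dp [0.032, 0.0, -0.038] rot [0.0, 0.0, 0.0]
  dp [0.032, 0.0, -0.038] rot [0.0, 0.0, 0.0]
  dp [0.032, 0.0, -0.038] rot [0.0, 0.0, 0.0]
  dp [0.032, 0.0, -0.038] rot [0.0, 0.0, 0.0]
pinch [ 0.441 -0.246  0.256] step mm 23 deg 0.0
  dp [0.075, 0.0, -0.089] rot [0.0, 0.0, 0.0]
  dp [0.075, 0.0, -0.089] rot [0.0, 0.0, 0.0]
  dp [0.075, 0.0, -0.089] rot [0.0, 0.0, 0.0]
```

Gripped at 108 N with a measured width of 8 mm. Now a straight, slow lift.

Call:
servo_tool:
  moves:
    - {"dp": [0.016, 0, -0.019], "delta_rot": [0, 0, 0], "fingers": 0}
    - {"dp": [0.032, 0, -0.038], "delta_rot": [0, 0, 0], "fingers": 0}
    - {"dp": [0.04, 0, -0.048], "delta_rot": [0, 0, 0], "fingers": 0}
    - {"dp": [0.04, 0, -0.048], "delta_rot": [0, 0, 0], "fingers": 0}
    - {"dp": [0.04, 0, -0.048], "delta_rot": [0, 0, 0], "fingers": 0}

```text
clock: 8.85
position: [0.4326, -0.2789, 0.2298]
ee_rot: [-0.209, 0.744, 0.574, 0.271]
contact_force: [0.8, -1.3, -2.9]
width: 0.0079
gripper_force: 107.4
```

Call:
servo_tool:
  moves:
    - {"dp": [0.04, 0, -0.048], "delta_rot": [0, 0, 0], "fingers": 0}
    - {"dp": [0.04, 0, -0.048], "delta_rot": [0, 0, 0], "fingers": 0}
    - {"dp": [0.03, 0, -0.038], "delta_rot": [0, 0, 0], "fingers": 0}
    - {"dp": [0.02, 0, -0.024], "delta_rot": [0, 0, 0], "fingers": 0}
    - {"dp": [0, 0, 0], "delta_rot": [0, 0, 0], "fingers": 0}

```text
clock: 9.35
position: [0.4326, -0.2795, 0.2703]
ee_rot: [-0.208, 0.744, 0.574, 0.271]
contact_force: [0.6, -0.6, -3.0]
width: 0.0079
gripper_force: 107.5
```

Run:
```python
from h import *
np.set_printoptions(precision=4,suppress=True)
status(); CS=cam("side"); p,d=imaging.get_image("side"); cv2.imwrite("pics/s4.png",cv2.resize(p[90:340,200:480,::-1],None,fx=2.3,fy=2.3)); np.savez("s4.npz",p=p,d=d)
pt,dt=imaging.get_image("top"); CT=cam("top"); np.savez("t4.npz",p=pt,d=dt)
for C,im,dd in((CS,p,d),(CT,pt,dt)):
    B=cloud(C,dd,mask(im,(105,120,40),(125,255,255))); B=B[(np.hypot(B[:,0]-.453,B[:,1]+.204)<.13)&(B[:,2]>.1)]
    print(len(B),np.percentile(B[:,2],[1,50,99]))
    r=B[B[:,2]>np.percentile(B[:,2],90)-.015]; A=np.c_[r[:,:2]-[.4515,-.205],np.ones(len(r))]; print("slopes",np.linalg.lstsq(A,r[:,2],rcond=None)[0],rect(r))
    red=mask(im,(0,170,60),(5,255,255))|mask(im,(172,150,60),(180,255,255)); P=cloud(C,dd,red); P=P[np.hypot(P[:,0]-.453,P[:,1]+.204)<.1]; print("red",len(P),P.mean(0) if len(P) else 0)
```

```text
t 9.35 pinch [ 0.4414 -0.246   0.229 ] w 0.0079 grip 107.5 F [ 0.6 -0.6 -3. ] q [-0.99  0.38  1.61  0.5   1.65 -0.82]
1204 [0.1009 0.1296 0.1541]
slopes [-0.0003 -0.0015  0.1454] (array([ 0.4509, -0.2062]), array([0.1349, 0.0921]), 75.03)
red 157 [ 0.4284 -0.2086  0.1568]
345 [0.1001 0.146  0.1951]
slopes [-0.0069 -0.0102  0.1526] (array([ 0.4527, -0.2037]), array([0.1291, 0.0891]), 75.34)
red 57 [ 0.4318 -0.201   0.1779]
```

View pics/s4.png

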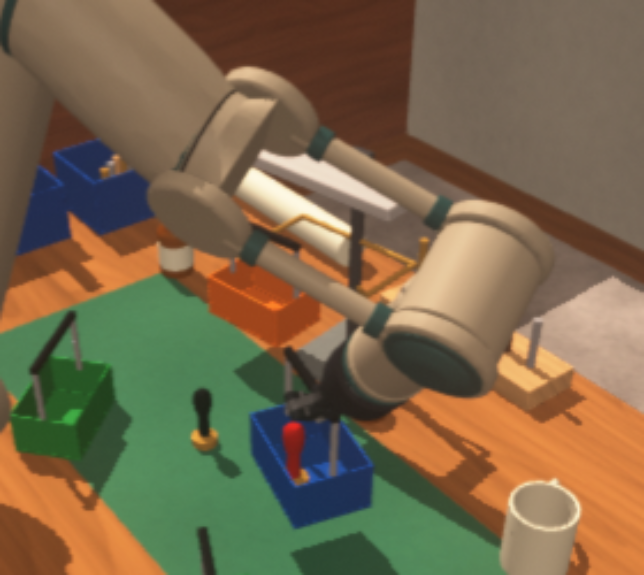

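The crop shows the blue tote lifted level with the stamp still upright in it at (294,450). Nothing else is disturbed. Next I'll refine the hook and plan the carry to a point in front of its tip.

Run:
```python
from h import *
np.set_printoptions(precision=4,suppress=True)
CS,CT=cam("side"),cam("top")
for f,C in(("side0",CS),("s4",CS),("top0",CT)):
    z=np.load(f+".npz"); A=cloud(C,z['d'],z['d']>0)
    a=np.radians(10.3); xd,yd=np.array([np.cos(a),np.sin(a),0]),np.array([-np.sin(a),np.cos(a),0])
    X,Y=A@xd,A@yd
    h=(A[:,2]>.188)&(A[:,2]<.206)&(abs(Y+.189)<.02)&(X>.605)&(X<.70)
    r=A[h]; print(f,"rod",h.sum(),np.polyfit(X[h],Y[h],1) if h.sum()>5 else 0,"Ymean",Y[h].mean(),"zmax",r[:,2].max() if h.sum() else 0)
    t=(A[:,2]>.206)&(A[:,2]<.235)&(abs(Y+.189)<.02)&(X>.57)&(X<.65); print("  tip",t.sum(),X[t].min() if t.sum() else 0,X[t].mean(),A[t,2].max() if t.sum() else 0)
    cr=(A[:,2]>.188)&(A[:,2]<.206)&(Y>-.18)&(Y<-.11)&(X>.67)&(X<.75); print("  cross",cr.sum(),X[cr].mean(),X[cr].min())
    L=(A[:,2]>.3)&(A[:,2]<.34)&(abs(Y+.0938)<.13)&(abs(abs(Y+.0938)-.07)<.04)&(X<.76); print("  light X",np.percentile(X[L],[1,99]) if L.sum() else 0)
u=np.array([np.cos(np.radians(100.3)),np.sin(np.radians(100.3)),0])
plan([(np.array([.5837,-.0865,.238])-.0413*u,frame(100.3,40),12)])
```

```text
side0 rod 70 [ 0.015  -0.2012] Ymean -0.19140601404803262 zmax 0.20472426519364262
  tip 9 0.5948403259004522 0.5993348912627402 0.21898054968014136
  cross 54 0.7109032590618822 0.7064107446350271
  light X [0.6044 0.6561]
s4 rod 64 [ 0.0176 -0.203 ] Ymean -0.19150031262861272 zmax 0.2035901139349009
  tip 10 0.5979772321336078 0.6012342950578244 0.2161032239358619
  cross 54 0.7106033215837745 0.7061717494485541
  light X [0.1555 0.6394]
top0 rod 40 [-0.0017 -0.1877] Ymean -0.18883102517867612 zmax 0.20382681281625747
  tip 16 0.5995366882107672 0.6048496783755446 0.22010534690613026
  cross 98 0.71461637107006 0.7106602933886441
  light X [0.6093 0.6588]
pinch [ 0.591 -0.127  0.238] step mm 17 deg 2.1
  dp [0.053, 0.054, 0.039] rot [0.23, -0.0, -0.28]
  dp [0.051, 0.056, 0.037] rot [0.23, -0.0, -0.28]
  dp [0.049, 0.059, 0.036] rot [0.23, -0.0, -0.28]
  dp [0.048, 0.061, 0.035] rot [0.23, -0.0, -0.28]
  dp [0.046, 0.063, 0.033] rot [0.23, -0.0, -0.28]
  dp [0.044, 0.065, 0.032] rot [0.23, -0.0, -0.28]
  dp [0.042, 0.067, 0.03] rot [0.23, -0.0, -0.28]
  dp [0.041, 0.069, 0.028] rot [0.23, -0.0, -0.28]
  dp [0.039, 0.07, 0.027] rot [0.23, -0.0, -0.28]
  dp [0.037, 0.072, 0.025] rot [0.23, -0.0, -0.28]
  dp [0.035, 0.074, 0.023] rot [0.23, -0.0, -0.28]
  dp [0.032, 0.075, 0.022] rot [0.23, -0.0, -0.28]
```

Call:
servo_tool:
  moves:
    - {"dp": [0.026, 0.027, 0.02], "delta_rot": [0.12, 0, -0.14], "fingers": 0}
    - {"dp": [0.053, 0.054, 0.039], "delta_rot": [0.23, 0, -0.28], "fingers": 0}
    - {"dp": [0.051, 0.057, 0.037], "delta_rot": [0.23, 0, -0.28], "fingers": 0}
    - {"dp": [0.049, 0.06, 0.036], "delta_rot": [0.23, 0, -0.28], "fingers": 0}
    - {"dp": [0.047, 0.062, 0.034], "delta_rot": [0.23, 0, -0.28], "fingers": 0}

```text
clock: 9.95
position: [0.4951, -0.2333, 0.2725]
ee_rot: [-0.231, 0.694, 0.633, 0.253]
contact_force: [0.2, -0.1, -3.0]
width: 0.0076
gripper_force: 107.5
```

Call:
servo_tool:
  moves:
    - {"dp": [0.045, 0.064, 0.033], "delta_rot": [0.23, 0, -0.28], "fingers": 0}
    - {"dp": [0.043, 0.066, 0.031], "delta_rot": [0.23, 0, -0.28], "fingers": 0}
    - {"dp": [0.041, 0.068, 0.029], "delta_rot": [0.23, 0, -0.28], "fingers": 0}
    - {"dp": [0.04, 0.07, 0.028], "delta_rot": [0.23, 0, -0.28], "fingers": 0}
    - {"dp": [0.038, 0.071, 0.026], "delta_rot": [0.23, 0, -0.28], "fingers": 0}

```text
clock: 10.45
position: [0.564, -0.1839, 0.2765]
ee_rot: [-0.252, 0.634, 0.694, 0.232]
contact_force: [1.0, -0.7, -2.7]
width: 0.0074
gripper_force: 107.5
```

Call:
servo_tool:
  moves:
    - {"dp": [0.036, 0.073, 0.024], "delta_rot": [0.23, 0, -0.28], "fingers": 0}
    - {"dp": [0.034, 0.075, 0.022], "delta_rot": [0.23, 0, -0.28], "fingers": 0}
    - {"dp": [0.015, 0.037, 0.011], "delta_rot": [0.12, 0, -0.14], "fingers": 0}
    - {"dp": [0, 0, 0], "delta_rot": [0, 0, 0], "fingers": 0}
    - {"dp": [0, 0, 0], "delta_rot": [0, 0, 0], "fingers": 0}

```text
clock: 10.95
position: [0.5972, -0.1604, 0.2791]
ee_rot: [-0.262, 0.602, 0.721, 0.22]
contact_force: [-0.5, -0.8, -2.8]
width: 0.0083
gripper_force: 107.5
```

```bash
cat > look.py <<'E'
from h import *
import sys
np.set_printoptions(precision=4,suppress=True)
a=np.radians(10.3); xd,yd=np.array([np.cos(a),np.sin(a),0]),np.array([-np.sin(a),np.cos(a),0])
tag=sys.argv[1]; status()
for n in("wrist","side","top"):
    C=cam(n); p,d=imaging.get_image(n); np.savez(f"{n}_{tag}.npz",p=p,d=d); cv2.imwrite(f"pics/{n}_{tag}.png",p[:,:,::-1])
    A=cloud(C,d,d>0); S=np.c_[A@xd,A@yd,A[:,2]]-[.712,-.095,0]   # stand frame
    col=p[d>0].max(1)
    if n!="wrist" or 1:
        b=S[(col<70)&(S[:,0]>-.18)&(S[:,0]<-.05)&(S[:,1]<-.02)&(S[:,1]>-.18)&(S[:,2]>.195)&(S[:,2]<.26)]
        print(n,"dark bar",len(b),"x,y,z pct",np.percentile(b,[2,50,98],axis=0).tolist() if len(b) else 0)
    h=S[(S[:,2]>.188)&(S[:,2]<.206)&(abs(S[:,1]+.095)<.02)&(S[:,0]>-.1)&(S[:,0]<-.015)&(col>90)]
    print("  rod",len(h),h.mean(0) if len(h) else 0)
    t=S[(S[:,2]>.207)&(S[:,2]<.23)&(abs(S[:,1]+.095)<.02)&(S[:,0]>-.13)&(S[:,0]<-.09)&(col>90)]; print("  tip",len(t),t.mean(0) if len(t) else 0)
    B=S[mask(p,(105,120,40),(125,255,255))[d>0]]; B=B[(abs(B[:,0]+.12)<.13)&(abs(B[:,1]+.095)<.15)&(B[:,2]>.06)]
    r=B[B[:,2]>.13] if len(B) else B; print("  blue",len(B),rect(r) if len(r)>20 else 0,np.percentile(B[:,2],[1,99]) if len(B) else 0)
E
python3 look.py a
```

```text
t 10.95 pinch [ 0.5911 -0.1263  0.2378] w 0.0083 grip 107.5 F [-0.5 -0.8 -2.8] q [-0.6   0.54  1.3   0.49  1.8  -0.79]
wrist dark bar 10509 x,y,z pct [[-0.1603649826112208, -0.1587933878820264, 0.24091834835151588], [-0.15319359210953953, -0.11951874985081973, 0.24282894273182012], [-0.1462086145238331, -0.035019760349310154, 0.25882045820610944]]
  rod 2931 [-0.0587 -0.0947  0.1988]
  tip 469 [-0.1091 -0.0952  0.2141]
  blue 17042 (array([-0.1532, -0.0934]), array([0.0892, 0.133 ]), 0.08) [0.1045 0.2398]
side dark bar 113 x,y,z pct [[-0.17222935113562268, -0.15794859788583845, 0.2304425702176085], [-0.1586703826092286, -0.09735578195157513, 0.23993854714358576], [-0.1519826297707981, -0.036981472101506846, 0.24892673201015486]]
  rod 0 0
  tip 0 0
  blue 1110 (array([-0.1557, -0.0936]), array([0.0953, 0.133 ]), 0.36) [0.1027 0.1622]
top dark bar 281 x,y,z pct [[-0.16959880868508867, -0.16203882366998829, 0.23578521936102517], [-0.15262339373600264, -0.09782528079937228, 0.24256852943499907], [-0.1375817717952537, -0.031438364967554436, 0.2587737240563475]]
  rod 36 [-0.0715 -0.0939  0.1977]
  tip 14 [-0.1079 -0.0938  0.214 ]
  blue 740 (array([-0.186 , -0.0913]), array([0.13  , 0.0375]), 81.91) [0.1001 0.1652]
```

View pics/wrist_a.png

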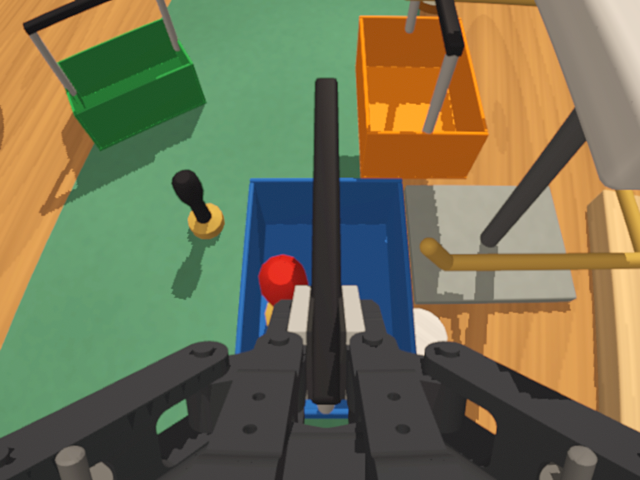

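The wrist view shows the free right hook running from its tip at (430,250) to (640,262), with the blue bar in front of it and the red knob in the tote at (283,278). The light bar's end is at (615,185), clear of the gripper body. The bar is centred on the hook and 12 mm above its tip, so I'll move in along the stand's +x.

Call:
servo_tool:
  moves:
    - {"dp": [0, 0.03, 0], "delta_rot": [0, 0, 0], "fingers": 0}
    - {"dp": [0, 0.06, 0], "delta_rot": [0, 0, 0], "fingers": 0}
    - {"dp": [0, 0.07, 0], "delta_rot": [0, 0, 0], "fingers": 0}
    - {"dp": [0, 0.07, 0], "delta_rot": [0, 0, 0], "fingers": 0}
    - {"dp": [0, 0.06, 0], "delta_rot": [0, 0, 0], "fingers": 0}

```text
clock: 11.6
position: [0.656, -0.15, 0.2797]
ee_rot: [-0.261, 0.602, 0.721, 0.221]
contact_force: [0.3, 0.6, -2.9]
width: 0.0076
gripper_force: 107.5
```

Call:
servo_tool:
  moves:
    - {"dp": [0, 0.05, 0], "delta_rot": [0, 0, 0], "fingers": 0}
    - {"dp": [0, 0.025, 0], "delta_rot": [0, 0, 0], "fingers": 0}
    - {"dp": [0, 0, 0], "delta_rot": [0, 0, 0], "fingers": 0}
    - {"dp": [0, 0, 0], "delta_rot": [0, 0, 0], "fingers": 0}

```text
clock: 12.0
position: [0.6691, -0.1476, 0.2798]
ee_rot: [-0.262, 0.602, 0.721, 0.22]
contact_force: [0.1, 1.4, -2.7]
width: 0.0079
gripper_force: 107.5
```

```bash
python3 look.py b
```

```text
t 12.0 pinch [ 0.6631 -0.1134  0.2385] w 0.0079 grip 107.5 F [ 0.1  1.4 -2.7] q [-0.53  0.63  1.13  0.53  1.83 -0.69]
wrist dark bar 8788 x,y,z pct [[-0.09603384337499091, -0.1598422084271806, 0.23818031688098162], [-0.08009193115810082, -0.13111707118574828, 0.2435979848808278], [-0.0647594219424639, -0.08589051199950691, 0.25917323425178046]]
  rod 3131 [-0.0588 -0.0954  0.1979]
  tip 548 [-0.1077 -0.095   0.2135]
  blue 13796 (array([-0.0797, -0.0949]), array([0.132 , 0.0895]), 89.75) [0.1051 0.2417]
side dark bar 124 x,y,z pct [[-0.10834120676344061, -0.16133105573627568, 0.2316558708616313], [-0.08489951169548021, -0.09198528218718179, 0.24001633615329832], [-0.07815110331304884, -0.038743864725106984, 0.25031629817685236]]
  rod 37 [-0.08  -0.097  0.196]
  tip 8 [-0.111  -0.0964  0.212 ]
  blue 695 (array([-0.0822, -0.0947]), array([0.1316, 0.0983]), 89.18) [0.1026 0.1635]
top dark bar 89 x,y,z pct [[-0.09680115050644263, -0.16265531065276143, 0.23450264942383495], [-0.07860619854363926, -0.13853036319372197, 0.2456825487938632], [-0.06437186810733111, -0.12434099348611151, 0.25963654546511006]]
  rod 44 [-0.0781 -0.0947  0.1967]
  tip 16 [-0.107  -0.0939  0.2129]
  blue 240 0 [0.0998 0.1652]
```

View pics/wrist_b.png

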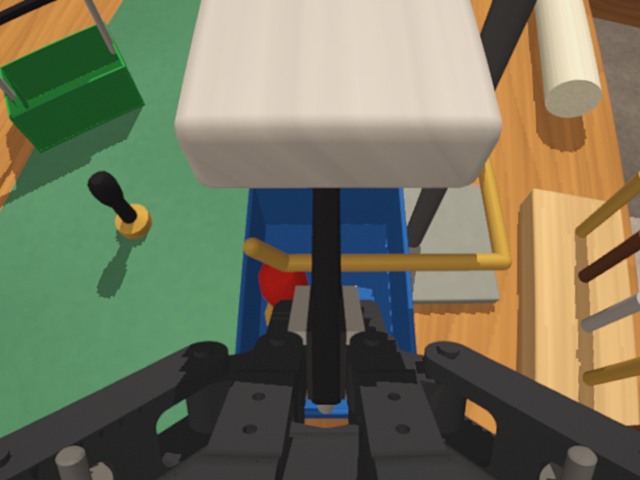

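The wrist view shows the bar crossing over the right hook's rod at (325,262), between its upturned tip (265,250) and the cross-rod. The light bar ends short of the gripper, and the red knob is still in the tote. Lowering.

Call:
servo_tool:
  moves:
    - {"dp": [-0.03, 0, 0.036], "delta_rot": [0, 0, 0], "fingers": 0}
    - {"dp": [-0.035, 0, 0.042], "delta_rot": [0, 0, 0], "fingers": 0}
    - {"dp": [-0.028, 0, 0.033], "delta_rot": [0, 0, 0], "fingers": 0}
    - {"dp": [0, 0, 0], "delta_rot": [0, 0, 0], "fingers": 0}
    - {"dp": [0, 0, 0], "delta_rot": [0, 0, 0], "fingers": 0}

```text
clock: 12.65
position: [0.6694, -0.1474, 0.2503]
ee_rot: [-0.262, 0.602, 0.721, 0.221]
contact_force: [-0.6, 0.7, -2.4]
width: 0.0081
gripper_force: 107.4
```

Call:
servo_tool:
  moves:
    - {"dp": [-0.007, 0, 0.008], "delta_rot": [0, 0, 0], "fingers": 0}
    - {"dp": [0, 0, 0], "delta_rot": [0, 0, 0], "fingers": 0}
    - {"dp": [0, 0, 0], "delta_rot": [0, 0, 0], "fingers": 0}

```text
clock: 12.95
position: [0.6696, -0.1476, 0.249]
ee_rot: [-0.261, 0.602, 0.721, 0.221]
contact_force: [-0.3, 0.5, -3.8]
width: 0.008
gripper_force: 107.4
```

```bash
python3 look.py c
```

```text
t 12.95 pinch [ 0.6636 -0.1135  0.2077] w 0.008 grip 107.4 F [-0.3  0.5 -3.8] q [-0.53  0.65  1.18  0.52  1.78 -0.72]
wrist dark bar 31749 x,y,z pct [[-0.12552938861953972, -0.17262883284605685, 0.21139853654619914], [-0.08632520268462551, -0.15243266859871568, 0.23869734180841462], [-0.051571701318289344, -0.04592726497278296, 0.25942290644069954]]
  rod 4060 [-0.0551 -0.0948  0.1986]
  tip 799 [-0.1077 -0.0952  0.2135]
  blue 14079 (array([-0.0792, -0.0939]), array([0.1338, 0.0894]), 89.74) [0.0744 0.2109]
side dark bar 162 x,y,z pct [[-0.13377072148627622, -0.1775020698498909, 0.20194153982175034], [-0.08511565923709036, -0.10817659331408656, 0.2104364985381652], [-0.0760906576493177, -0.03617813199568961, 0.257441545941801]]
  rod 51 [-0.0598 -0.0963  0.1969]
  tip 8 [-0.1124 -0.0975  0.2132]
  blue 852 (array([-0.0813, -0.0959]), array([0.0925, 0.1279]), 0.62) [0.0724 0.1324]
top dark bar 278 x,y,z pct [[-0.12412934850769501, -0.16688457011839622, 0.20691718110102036], [-0.09205189515522016, -0.15105171047675287, 0.23776894535171988], [-0.05202112312316023, -0.12798280571214166, 0.25880502254328314]]
  rod 34 [-0.0706 -0.0938  0.1985]
  tip 12 [-0.1082 -0.0937  0.2132]
  blue 287 0 [0.069 0.13 ]
```

Call:
servo_tool:
  moves:
    - {"dp": [-0.003, 0, 0.004], "delta_rot": [0, 0, 0], "fingers": 0}
    - {"dp": [-0.003, 0, 0.004], "delta_rot": [0, 0, 0], "fingers": 0}
    - {"dp": [0, 0, 0], "delta_rot": [0, 0, 0], "fingers": 0}
    - {"dp": [0, 0, 0], "delta_rot": [0, 0, 0], "fingers": 0}

```text
clock: 13.5
position: [0.6695, -0.1474, 0.2467]
ee_rot: [-0.261, 0.602, 0.721, 0.221]
contact_force: [0.5, -0.3, -3.0]
width: 0.0078
gripper_force: 107.4
```

Call:
servo_tool:
  moves:
    - {"dp": [-0.003, 0, 0.004], "delta_rot": [0, 0, 0], "fingers": 0}
    - {"dp": [0, 0, 0], "delta_rot": [0, 0, 0], "fingers": 0}
    - {"dp": [0, 0, 0], "delta_rot": [0, 0, 0], "fingers": 0}

```text
clock: 13.8
position: [0.6696, -0.1474, 0.2459]
ee_rot: [-0.261, 0.602, 0.721, 0.221]
contact_force: [0.1, -0.3, -2.2]
width: 0.0077
gripper_force: 107.6
```

Call:
servo_tool:
  moves:
    - {"dp": [-0.003, 0, 0.004], "delta_rot": [0, 0, 0], "fingers": 0}
    - {"dp": [0, 0, 0], "delta_rot": [0, 0, 0], "fingers": 0}
    - {"dp": [0, 0, 0], "delta_rot": [0, 0, 0], "fingers": 0}

```text
clock: 14.1
position: [0.6696, -0.1474, 0.2456]
ee_rot: [-0.261, 0.602, 0.721, 0.221]
contact_force: [0.1, -3.0, 2.1]
width: 0.0079
gripper_force: 108.0
```

Call:
servo_tool:
  moves:
    - {"dp": [-0.003, 0, 0.004], "delta_rot": [0, 0, 0], "fingers": 0}
    - {"dp": [0, 0, 0], "delta_rot": [0, 0, 0], "fingers": 0}
    - {"dp": [0, 0, 0], "delta_rot": [0, 0, 0], "fingers": 0}

```text
clock: 14.4
position: [0.6696, -0.1474, 0.2453]
ee_rot: [-0.261, 0.602, 0.722, 0.221]
contact_force: [0.4, -3.8, 5.9]
width: 0.0081
gripper_force: 108.6
```

The force has turned to +6 N, so the hook is carrying the bar. Ease up half a millimetre and release gently.

Call:
servo_tool:
  moves:
    - {"dp": [0.002, 0, -0.003], "delta_rot": [0, 0, 0], "fingers": 0}
    - {"dp": [0, 0, 0], "delta_rot": [0, 0, 0], "fingers": 0.15}
    - {"dp": [0, 0, 0], "delta_rot": [0, 0, 0], "fingers": 0.2}
    - {"dp": [0, 0, 0], "delta_rot": [0, 0, 0], "fingers": 0.3}
    - {"dp": [0, 0, 0], "delta_rot": [0, 0, 0], "fingers": 0.4}
  force: 20

```text
clock: 14.9
position: [0.6695, -0.1471, 0.244]
ee_rot: [-0.262, 0.602, 0.721, 0.22]
contact_force: [0.6, 0.0, -1.3]
width: 0.0341
gripper_force: 0.0
```

Call:
servo_tool:
  moves:
    - {"dp": [0, 0, 0], "delta_rot": [0, 0, 0], "fingers": 0.4}
    - {"dp": [0, 0, 0], "delta_rot": [0, 0, 0], "fingers": 0.4}
    - {"dp": [0, 0, 0], "delta_rot": [0, 0, 0], "fingers": 0.4}

```text
clock: 15.2
position: [0.6695, -0.1474, 0.2444]
ee_rot: [-0.261, 0.602, 0.721, 0.221]
contact_force: [0.4, -0.4, -0.1]
width: 0.0341
gripper_force: 0.0
```

```bash
python3 look.py d
```

```text
t 15.2 pinch [ 0.6635 -0.1132  0.2032] w 0.0341 grip 0.0 F [ 0.4 -0.4 -0.1] q [-0.53  0.65  1.18  0.52  1.77 -0.73]
wrist dark bar 37409 x,y,z pct [[-0.13443925182266497, -0.1732962000082765, 0.20503322180681674], [-0.0975497372632863, -0.15499841176708695, 0.23562861924846534], [-0.05670613127658467, -0.04865096652077513, 0.2595352223523176]]
  rod 4245 [-0.0553 -0.0949  0.1987]
  tip 863 [-0.1076 -0.0952  0.2135]
  blue 18983 (array([-0.0772, -0.0948]), array([0.0878, 0.1337]), 0.31) [0.0709 0.2079]
side dark bar 195 x,y,z pct [[-0.139823437865615, -0.17824246070783797, 0.19890645160568285], [-0.08800916316897067, -0.1338282236589329, 0.20909942097024636], [-0.07653324899697958, -0.03884270123969737, 0.25753798154235474]]
  rod 54 [-0.0577 -0.0959  0.1968]
  tip 8 [-0.1114 -0.0968  0.2124]
  blue 806 0 [0.0691 0.1286]
top dark bar 296 x,y,z pct [[-0.13228573646870784, -0.1706512171698928, 0.20186224498637123], [-0.10313063078554024, -0.1517166132576308, 0.23538152679377133], [-0.05914168774974618, -0.11862147833993641, 0.25941798595760457]]
  rod 33 [-0.0687 -0.0935  0.1984]
  tip 14 [-0.1079 -0.0938  0.2142]
  blue 239 0 [0.0656 0.1286]
```

View pics/wrist_d.png

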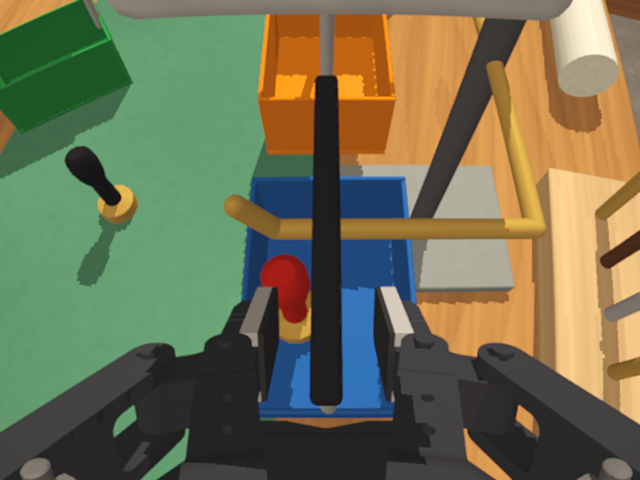

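The bar rests across the hook at (325,228), with both pads clear of it and the stamp in the tote. Retracting along the tool axis, outwards and up.

Call:
servo_tool:
  moves:
    - {"dp": [0, 0, -0.05], "delta_rot": [0, 0, 0], "fingers": 0.4}
    - {"dp": [0, 0, -0.12], "delta_rot": [0, 0, 0], "fingers": 0.4}
    - {"dp": [0, 0, -0.2], "delta_rot": [0, 0, 0], "fingers": 0.4}
    - {"dp": [0, 0, -0.2], "delta_rot": [0, 0, 0], "fingers": 0.4}
    - {"dp": [0, 0, -0.2], "delta_rot": [0, 0, 0], "fingers": 0.4}

```text
clock: 15.85
position: [0.6865, -0.2459, 0.3645]
ee_rot: [-0.261, 0.602, 0.722, 0.221]
contact_force: [1.0, 0.2, 0.2]
width: 0.0339
gripper_force: 0.0
```

Call:
servo_tool:
  moves:
    - {"dp": [0, 0, 0], "delta_rot": [0, 0, 0], "fingers": 0.4}
    - {"dp": [0, 0, 0], "delta_rot": [0, 0, 0], "fingers": 0.4}
    - {"dp": [0, 0, 0], "delta_rot": [0, 0, 0], "fingers": 0.4}
    - {"dp": [0, 0, 0], "delta_rot": [0, 0, 0], "fingers": 0.4}
    - {"dp": [0, 0, 0], "delta_rot": [0, 0, 0], "fingers": 0.4}

```text
clock: 16.35
position: [0.6865, -0.2439, 0.3617]
ee_rot: [-0.263, 0.602, 0.721, 0.22]
contact_force: [-0.4, -0.1, -0.7]
width: 0.0341
gripper_force: 0.0
```

```bash
python3 look.py e
python3 - <<'E'
from h import *
np.set_printoptions(precision=4,suppress=True)
# bystanders before/after: colour blobs in the top view; red knob in the hung tote
a,b=np.load("top0.npz")['p'],np.load("top_e.npz")['p']
for n,x0,x1,y0,y1 in(("black stamp",270,300,250,275),("orange",205,270,185,220),("tin",300,325,174,200),("mug",405,450,165,215),("mallet",420,470,220,320),("dye",125,160,175,205)):
    A,B=a[y0:y1,x0:x1].astype(int),b[y0:y1,x0:x1].astype(int); print(n,"mean abs diff",round(abs(A-B).mean(),1))
z=np.load("wrist_e.npz"); CW=cam("wrist"); p,d=z['p'],z['d']
red=mask(p,(0,170,60),(5,255,255))|mask(p,(172,150,60),(180,255,255)); P=cloud(CW,d,red); P=P[np.hypot(P[:,0]-.65,P[:,1]+.07)<.1]; print("red",len(P),P.mean(0),"seat (.656,-.074)")
E
```

```text
t 16.35 pinch [ 0.6804 -0.2097  0.3204] w 0.0341 grip 0.0 F [-0.4 -0.1 -0.7] q [-0.62  0.71  0.79  0.55  2.11 -0.62]
wrist dark bar 2094 x,y,z pct [[-0.08411352936630657, -0.1567145176900608, 0.20709859539223655], [-0.0799036072785016, -0.10536008542262097, 0.20945386755798157], [-0.07525626711177907, -0.03451359010004471, 0.21082390629423997]]
  rod 1141 [-0.0541 -0.0951  0.1985]
  tip 194 [-0.1081 -0.0955  0.2135]
  blue 10946 (array([-0.0776, -0.1249]), array([0.0886, 0.1919]), 0.34) [0.0708 0.2084]
side dark bar 125 x,y,z pct [[-0.08817916690933893, -0.15564872045162595, 0.20116546408827163], [-0.08315021002899303, -0.09209219992548173, 0.20653029649737653], [-0.07708028425618453, -0.03520063862654935, 0.21000944258711207]]
  rod 51 [-0.057  -0.0959  0.1969]
  tip 8 [-0.1118 -0.0971  0.2127]
  blue 677 0 [0.0687 0.1289]
top dark bar 47 x,y,z pct [[-0.08363351591824617, -0.15296731455301085, 0.20185947809360288], [-0.07970921298543754, -0.14164944740971278, 0.2075107869796684], [-0.07417832943741617, -0.05498703971032815, 0.21335380667536108]]
  rod 29 [-0.071  -0.0938  0.1987]
  tip 17 [-0.1067 -0.0938  0.2132]
  blue 296 0 [0.0661 0.079 ]
black stamp mean abs diff 63.7
orange mean abs diff 1.8
tin mean abs diff 72.7
mug mean abs diff 33.0
mallet mean abs diff 30.9
dye mean abs diff 1.9
red 969 [ 0.6395 -0.0851  0.1413] seat (.656,-.074)
```

```bash
python3 -c "
from rig import manip; print(manip.sign_off())"
```

```text
the job is handed in; nothing more can be done
None
```

The red-knobbed stamp is standing in the blue tote, which hangs by its bar on the right-hand hook; I handed it in at about 16.4 s with the gripper clear, but I viewed 11 pictures against the limit of 10, and the last check compared the mug, mallet, tin and black stamp only by image differences (inconclusive because of the arm and its shadow), though nothing seen or felt suggested they had been touched.

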